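# Free the sagging bolt and hold the lock-up cage gate ajar

### The job

The bolt of the small lock-up cage has sagged, and its downturned tip is caught behind the bent-up lip of the keeper. Take the bolt by its upright knob, lift it over the lip and draw it back, close to the end of its travel, before swinging the gate; then pull the self-closing gate towards you until its free edge stands about a hand's width (10 cm) open. Finish while still holding the gate still there by the gripper's fingers, on the knob or on the gate itself, with the bolt still drawn, and leave the two thread spools, the tack tin and the shoe heel beside the cage where they are.

Things in the scene. Friction and masses are not known exactly. Their poses are not given: they have to be found in the camera images.
- cage: Fixed wire cage of dark steel on a wooden board, 130 mm deep (x), 300 wide (y), 160 tall, open at the top, fixed stock inside. Origin: centre of its underside on the table; x points from the gate side to the back, y along the gate from keeper to hinge (the hinge is the left end seen from the robot), z up. The gate stands in the plane x = -55 mm, hinge axis at y = +130, free edge at y = -106.
- gate_leaf: The gate: dark steel frame 12 mm thick, 228 wide, 140 tall, top rail 160 mm above the table. Origin on the hinge axis at its lower edge, axes as the cage's when shut; free edge at its y = -236 mm. On the rail stand two guide loops (22 mm across the gate, 10 along it, tops 215 mm above the table) at y = -230 and -94; the bolt runs through them along y.
- gate (a joint): Hinge angle of the gate, rad: 0 shut, growing as the free edge swings out towards the robot (cage -x), up to 1.5. A spring shuts it: 0.25 N m when shut, 0.4 N m at 0.43 rad (about 3 N at the knob). At 0.43 rad the free edge stands 10 cm open. With the bolt in the keeper it only rattles by about 0.03 rad.
- gate_hinge (a point): Point on the gate's vertical hinge axis, 20 mm above the table.
- knob (a point): Grip point on the knob: axis of its upright round steel stem, 12 mm in diameter, 40 mm above the bolt's axis, 224 mm above the table at rest. A ball 22 mm across tops the stem (centre 18 mm over this point). With the bolt home it is 190 mm from the hinge axis, in the gate's plane, 40 mm from the nearer guide loop: close the fingers across the gate (cage x). The stem can turn between the fingers.
- bolt_draw (a joint): How far the bolt is drawn back along the gate towards the hinge, m: 0 home, 0.050 fully back (starts at 0 to 0.003). About 1 N of friction; it stays where it is left. Its tip meets the keeper's lip at about 0.004 to 0.006 unless lifted, and is out of the keeper, so that the gate can swing, from 0.028.
- bolt_lift (a joint): How far the bolt is lifted in its worn, tall guides, m: 0 sagged, 0.020 the stop. It falls back by its own weight (about 0.2 kg) when let go. Above about 0.013 the tip clears the lip; lift it about 0.017.
- bolt_tip (a point): Underside of the bolt's downturned rectangular tip (12 mm across the gate, 16 mm along the bolt, reaching 19 mm below the bolt's axis); this point is 165 mm above the table at rest, 74 mm from the knob's stem.
- lip_top (a point): Top of the keeper's bent-up lip, a steel tab 6 mm thick, 177 mm above the table, between the bolt's tip and the gate. The keeper sits on the cage's right front post, at cage y = -151 to -115 mm; its front cheek, which keeps the gate shut, reaches 216 mm above the table.
- spool_black: Loose bystander, to be left alone: wooden spool of black thread, 38 mm across, 52 mm tall. Origin at the centre of its underside.
- spool_white: Loose bystander, to be left alone: wooden spool of white thread, 34 mm across, 44 mm tall. Origin at the centre of its underside.
- tack_tin: Loose bystander, to be left alone: shallow round tin of tacks, 68 mm across, 20 mm high. Origin at the centre of its underside.
- heel_a: Loose bystander, to be left alone: black shoe heel lying flat, 56x67x10 mm. Origin at the centre of its underside.

How it is judged:
By the outcome, as a careful person would: the job done as asked, in the order asked, and still so for the second after the job is handed in, while the arm keeps its last pose, push and grip.
It also fails if it takes over 32 s, if anything falls off the work surface, if the arm or the gripper's body presses on something with over 40 N, if the wrist force passes 120 N, or if a joint passes its speed limit or range.

### The arm

A 6-joint arm with a two-finger parallel gripper is mounted at the origin on a cart in front of the work surface, level with it; the furniture and walls round the work are solid. World frame = base frame: x ahead of the robot, y to its left, z up, the work surface at z = 0. Lengths are in m, angles in rad, forces in N, time in s.
With the tool pointing down it reaches from about 0.425 to 0.95 m from the base axis. Payload 3.5 kg.
Tool frame: the origin (TCP) lies at the very end of the fingers, on their centre line; the grasp point (between the pads) lies robot.tcp_to_grasp behind it (robot.tcp_to_grasp is the distance from the TCP to the grasp point, in m); z points along the fingers, y is the line along which they close (so a half turn about z gives the same grasp; the last joint's range is limited). The gripper opens to 85 mm and grips with 20 to 120 N. Pads are 22 mm wide; open, the fingers measure 114 mm over their backs; the gripper's body (76 mm by 85 mm) begins 54 mm behind the grasp point. The pads swing forward as they close: fully open they stand 13 mm farther back than shut.
Start: joints at [-1.3, 0.286, 1.577, -0, 1.279, -0.15], TCP at [0.276, -0.616, 0.231] pointing down, gripper open.
Joint ranges: [-2.77, 2.77], [-0.9, 2.22], [0.21, 2.48], [-1.53, 4.67], [0.24, 2.81], [-2.84, 2.84]. Speed limits (rad/s): [2.79, 2.79, 3.14, 3.14, 3.14, 3.14].

### API

Orientations are given as [roll, pitch, yaw] about the fixed x, y, z axes, in that order (R = Rz(yaw) Ry(pitch) Rx(roll)).
In Python, from bench import robot gives the robot as it stands. The module is installed in compiled form; this text tells all that it offers. Calls block until the motion is done:
- robot.move_to(position, orientation): joint-space move of the TCP to a pose.
- robot.move_straight(position, rot=None, max_speed=0.15): straight line of the TCP; rot=None keeps the orientation; max_speed is the mean speed in m/s.
- robot.movej(angles): joint-space move.
- robot.grip(opening): finger opening in m; the grip force is fixed at half the most; returns when the fingers have stopped.
- robot.dwell(seconds).
- robot.inverse_kinematics(position, orientation): joint angles nearest the present ones, or None.
- robot.get_obs(): the state.
- robot.get_image(name): name is "side" or "top"; returns the picture (480x640x3 uint8, red, green, blue); there is no depth.
- robot.camera_info(name): a dict with "fx", "fy", "cx", "cy" (pixels), "T" (4x4, takes a point from camera to world coordinates). Camera axes: x right, y up, looking along -z (the intrinsics and any distortion apply to the point x, -y, -z); pixel columns grow to the right and rows downward; lengths in m; the calibration is good to about 2 mm. A picture is of the moment at which its call begins. camera_info takes no time and is no camera call.
A pose or a line that the arm cannot do raises robot.PlanningError and nothing moves.
- robot.job_done(): hands the job in; it is judged then, once.
Trained networks look in the newest picture that a camera, given by its name, has taken for a name from the list of things; names that differ only in an ending like _2 or _b are one class to them, and where a whole thing is asked for, a point or a joint stands for the part that bears it (a point fixed in the world has none). Each returns a list of dicts, best first, with "confidence" (0 to 1); they miss things now and then, are a little off and sometimes report something else, mostly with a low value. They report only what shows in the picture. A call takes as long as a camera call.
- robot.outline_of(camera, name): "mask" (480x640 bool, what is visible of it) and "position" ([row, column] in pixels, amid what is visible of it).
The state is a dict: "time_s": time; "q": joint angles; "joint_velocities": joint speeds; "effort": joint torques, N m; "eef_pos": TCP position; "tool_rot": TCP orientation; "force": force on the tool from outside, world axes, zero at the start; "ft_torque": the same for the moment, N m; "grip_width": finger opening in m; "grip_force": force on a finger pad.
Only numpy, scipy, OpenCV 4.12 (cv2) and the standard library are available. Lean on these libraries where they do the work, as an engineer would, in place of code of your own. Each camera call takes 0.05 s, during which the arm holds its last target. There are 200 camera calls.

## Working session

There is one attempt and no reset: what is moved stays moved. The work goes in short steps, each a Python script; the robot and the scene stay as the last script left them, time stands still between calls to the robot, and variables do not carry over. Pictures are saved under pics/ and viewed, at most 10 in all, crops included, and the job is handed in when it is done.

```bash
mkdir -p pics
cat > h.py <<'E'
import numpy as np, cv2
from bench import robot
def pic(c,fn):
    im=robot.get_image(c); cv2.imwrite('pics/'+fn,im[:,:,::-1]); return im
def ray(c,rc):
    i=robot.camera_info(c);T=np.array(i['T'])
    d=np.array([(rc[1]-i['cx'])/i['fx'],-(rc[0]-i['cy'])/i['fy'],-1.])
    return T[:3,3],T[:3,:3]@d
def atz(c,rc,z):
    o,d=ray(c,rc); return o+d*(z-o[2])/d[2]
def proj(c,p):
    i=robot.camera_info(c);T=np.linalg.inv(np.array(i['T']));q=T[:3,:3]@np.array(p)+T[:3,3]
    return (i['cy']-i['fy']*q[1]/-q[2], i['cx']+i['fx']*q[0]/-q[2])
def tri(a,ra,b,rb):
    o1,d1=ray(a,ra);o2,d2=ray(b,rb);d1/=np.linalg.norm(d1);d2/=np.linalg.norm(d2)
    s=np.linalg.lstsq(np.c_[d1,-d2],o2-o1,rcond=None)[0]
    p,q=o1+s[0]*d1,o2+s[1]*d2; return (p+q)/2,np.linalg.norm(p-q)
E
python3 - <<'E'
from h import *
np.set_printoptions(precision=3,suppress=True)
for c in('side','top'):
    pic(c,c+'0.png'); i=robot.camera_info(c);print({k:v for k,v in i.items() if k!='T'});print(np.array(i['T']))
    for n in('knob','gate_leaf','bolt_tip','lip_top','gate_hinge','cage','spool_black','spool_white','tack_tin','heel_a'):
        print(c,n,[(np.round(d['position']),round(d['confidence'],2),int(d['mask'].sum())) for d in robot.outline_of(c,n)[:3]])
print(robot.tcp_to_grasp,robot.get_obs())
E
```

```text
{'fx': 478.04096969596714, 'fy': 478.04096969596714, 'cx': 321.41228852882364, 'cy': 237.6207660833186}
[[-0.994  0.061 -0.09   0.503]
 [-0.109 -0.577  0.809  1.012]
 [-0.002  0.814  0.58   0.701]
 [ 0.     0.     0.     1.   ]]
side knob [(array([210., 348.]), 0.76, 386)]
side gate_leaf [(array([255., 341.]), 0.89, 3140)]
side bolt_tip [(array([200., 361.]), 0.54, 82), (array([217., 348.]), 0.32, 607)]
side lip_top [(array([279., 316.]), 0.67, 9976)]
side gate_hinge [(array([259., 337.]), 0.93, 3415), (array([279., 314.]), 0.28, 10116)]
side cage [(array([281., 314.]), 0.97, 9947)]
side spool_black [(array([345., 255.]), 0.81, 534)]
side spool_white [(array([357., 294.]), 0.81, 487)]
side tack_tin [(array([248., 373.]), 0.67, 375)]
side heel_a []
{'fx': 548.6978534049184, 'fy': 548.6978534049184, 'cx': 321.7013801126721, 'cy': 240.9939821522524}
[[ 0.018  0.998 -0.066  0.507]
 [-1.     0.019  0.011  0.282]
 [ 0.013  0.066  0.998  1.168]
 [ 0.     0.     0.     1.   ]]
top knob [(array([262., 352.]), 0.86, 599), (array([257., 358.]), 0.56, 708)]
top gate_leaf [(array([256., 334.]), 0
[... 162 characters left out ...]
 cage [(array([228., 334.]), 0.73, 10109)]
top spool_black [(array([186., 245.]), 0.85, 301)]
top spool_white [(array([225., 236.]), 0.8, 261)]
top tack_tin [(array([290., 414.]), 0.68, 788)]
top heel_a [(array([249., 418.]), 0.61, 664)]
0.0187 {'time_s': 1.1, 'q': array([-1.3  ,  0.286,  1.577, -0.   ,  1.279, -0.15 ]), 'joint_velocities': array([ 0.001,  0.001, -0.002, -0.   , -0.002,  0.001]), 'effort': array([  0.001, -40.597, -29.294,  -0.   ,   0.001,   0.   ]), 'eef_pos': array([ 0.276, -0.616,  0.231]), 'tool_rot': array([3.142, 0.   , 0.421]), 'force': array([ 0.503, -0.6  , -0.319]), 'ft_torque': array([-0.053, -0.025,  0.015]), 'grip_force': 0.0, 'grip_width': 0.08511622206183937}
```

Run:
```python
import cv2
a=cv2.imread('pics/side0.png')[150:390,200:450];b=cv2.imread('pics/top0.png')[150:330,210:460]
cv2.imwrite('pics/s.png',cv2.resize(a,None,fx=2.5,fy=2.5,interpolation=2)[:600]);cv2.imwrite('pics/t.png',cv2.resize(b,None,fx=3,fy=3,interpolation=2))
```

```text
(no output)
```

View pics/s.png

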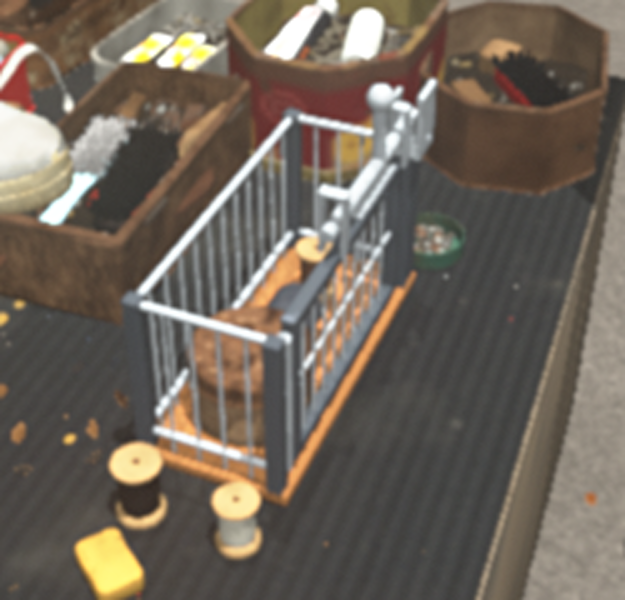

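View pics/t.png

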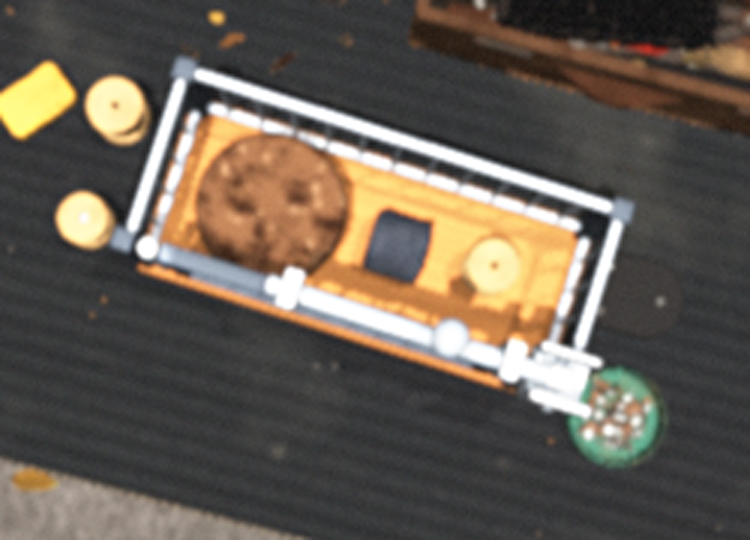

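The side view has the knob's ball at about row 189, col 352. The top view has the ball at row 262, col 360, the loop tops at (246, 306) and (270, 382), and the hinge cap at (232, 259). The tin sits by the keeper.

Run:
```python
from h import *
np.set_printoptions(precision=4,suppress=True)
p,e=tri('side',(188.8,352),'top',(262.3,360));print('ball',p,e)
B=atz('top',(262.3,360),.242);print(B)
L1=atz('top',(246,306.3),.215);L2=atz('top',(270.3,381.7),.215);H=atz('top',(232,259.3),.165)
for v in (L1,L2,H):print(v)
print('loop dist',np.linalg.norm(L1-L2),'H-B',np.linalg.norm((H-B)[:2]),'H-L1',np.linalg.norm((H-L1)[:2]),'L2-B',np.linalg.norm((L2-B)[:2]))
for a,b in((L2,L1),(B,H),(L2,H)): print(np.degrees(np.arctan2(*(b-a)[1::-1])))
```

```text
ball [0.5335 0.2063 0.2428] 0.0009586599535300929
[0.534  0.2062 0.242 ]
[0.5614 0.2979 0.215 ]
[0.5216 0.1661 0.215 ]
[0.5882 0.3853 0.165 ]
loop dist 0.13763649903612096 H-B 0.1870618206457215 H-L1 0.09142465101582754 L2-B 0.04199912643471522
73.20823303906295
73.14812813477944
73.08892252409089
```

Everything agrees: ball height is 0.243 m, loop spacing 138 mm, and the hinge–knob distance 187 mm. The gate runs at 73.1°, and the draw starts near 2–3 mm. Next I approach and grip.

```bash
cat >> h.py <<'E'
A=np.radians(73.1);U=np.array([np.cos(A),np.sin(A),0]);K=np.array([.5337,.2062,0]);ZG=.204
HG=np.array([.5884,.3857,0])
def st(m):
    o=robot.get_obs();print(m,round(o['time_s'],2),np.round(o['eef_pos'],4),np.round(o['force'],1),np.round(o['ft_torque'],2),round(o['grip_width'],4),round(o['grip_force'],1))
E
python3 - <<'E'
from h import *
o=robot.get_obs();e=o['eef_pos'];R=[np.pi,0,A]
robot.move_straight([e[0],e[1],.36],max_speed=.3)
robot.move_to(K+[0,0,.34],R);st('above')
robot.grip(.06)
robot.move_straight(K+[0,0,ZG],max_speed=.12);st('down')
pic('side','s1.png')
robot.grip(0.0);st('grip')
im=cv2.imread('pics/s1.png')[120:320,230:470];cv2.imwrite('pics/s1c.png',cv2.resize(im,None,fx=3,fy=3,interpolation=2))
E
```

```text
above 4.7 [0.534  0.2056 0.34  ] [-0.1 -0.3  0.6] [ 0.08 -0.   -0.02] 0.0855 0.0
down 6.36 [0.5344 0.2063 0.2052] [-0.6 -0.2  0.8] [-0.05  0.    0.01] 0.0601 0.0
grip 6.88 [0.5338 0.2063 0.2044] [-0.9  0.4  1.8] [0.03 0.04 0.01] 0.0182 58.2
```

View pics/s1c.png

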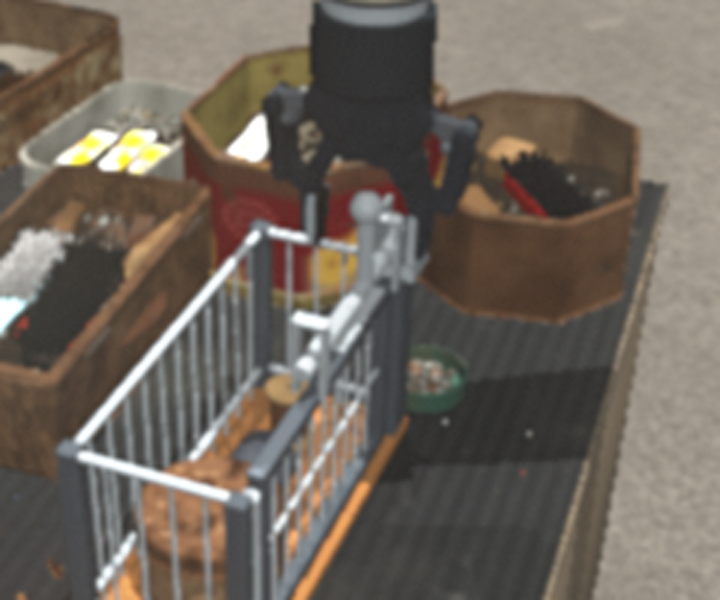

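The picture shows the fingers straddling the knob near rows 180–200. A width of 18 mm means the pads caught the ball's underside instead of the stem, so I'll regrip lower.

Run:
```python
from h import *
robot.grip(.035)
robot.move_straight(K+[0,0,.1975],max_speed=.1);st('down')
robot.grip(0.0);st('grip')
robot.dwell(.1);st('grip');pic('side','s2.png')
im=cv2.imread('pics/s2.png')[150:250,290:410];cv2.imwrite('pics/s2c.png',cv2.resize(im,None,fx=5,fy=5,interpolation=2))
```

```text
down 7.44 [0.5332 0.2061 0.1965] [-0.4 -0.   0.4] [-0.03 -0.04  0.02] 0.0349 0.0
grip 7.77 [0.5336 0.2062 0.1973] [ 0.5  0.3 -0.8] [ 0.01 -0.09 -0.04] 0.0158 58.3
grip 7.87 [0.5336 0.2062 0.1973] [ 0.2 -0.5 -0.6] [-0.01 -0.02  0.  ] 0.0159 58.3
```

View pics/s2c.png

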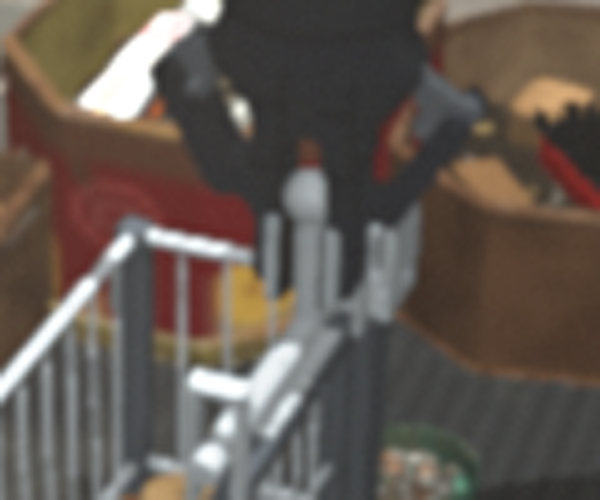

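The fingers stand around the stem, with the ball at about row 188, col 351, close above the pads. That's a workable hold, so I'll lift and check that the ball rises with the hand.

Run:
```python
from h import *
robot.move_straight(K+[0,0,.1975+.0165],max_speed=.05);st('lift')
pic('side','s3.png')
for f in('s2','s3'):
    d=cv2.imread(f'pics/{f}.png')
a=[cv2.resize(cv2.imread(f'pics/{f}.png')[165:245,310:390],None,fx=5,fy=5,interpolation=2) for f in('s2','s3')]
cv2.imwrite('pics/s3c.png',np.hstack(a))
print(proj('side',K+[0,0,.242]),proj('side',K+[0,0,.2585]))
```

```text
lift 8.4 [0.5338 0.2062 0.2144] [-0.5 -0.7 -2.2] [-0.05 -0.06 -0.03] 0.0158 58.4
(np.float64(189.10773170782866), np.float64(351.63756078722264)) (np.float64(181.55583882780962), np.float64(351.93410268683584))
```

View pics/s3c.png

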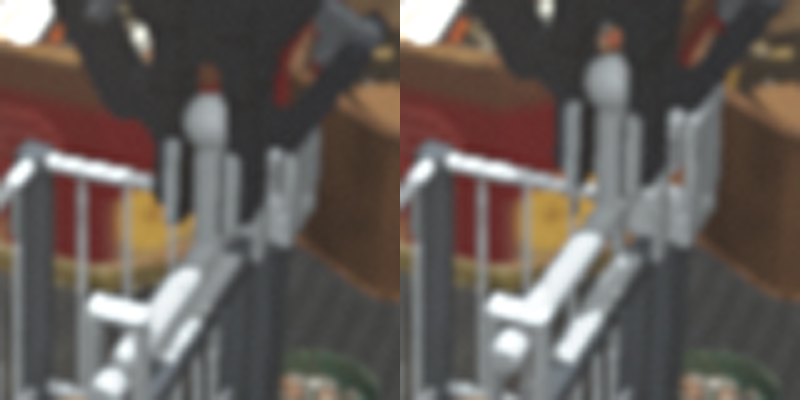

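The ball rose about 8 px, or 17 mm, carrying the bolt's ~2 N weight, so the lift worked. Now I draw it.

Run:
```python
from h import *
z=np.array([0,0,.2145])
for s in(.012,.03,.0445):
    robot.move_straight(K+s*U+z,max_speed=.05);st(s)
o=robot.get_obs();print('force along u',o['force']@U)
pic('side','s4.png');pic('top','t4.png')
a=cv2.imread('pics/s4.png')[140:300,270:430];b=cv2.imread('pics/t4.png')[180:340,270:430]
cv2.imwrite('pics/s4c.png',cv2.resize(np.hstack([a,b]),None,fx=2.5,fy=2.5,interpolation=2))
```

```text
0.012 8.84 [0.5374 0.2183 0.2144] [ 1.   0.9 -2.4] [ 0.09 -0.21 -0.05] 0.016 58.4
0.03 9.35 [0.5426 0.2355 0.2145] [ 0.1  0.6 -0.8] [ 0.05 -0.13  0.  ] 0.0159 58.4
0.0445 9.79 [0.5468 0.2493 0.2145] [-0.   1.1 -2.4] [ 0.06 -0.06 -0.04] 0.0157 58.4
force along u 1.013947413946333
```

View pics/s4c.png

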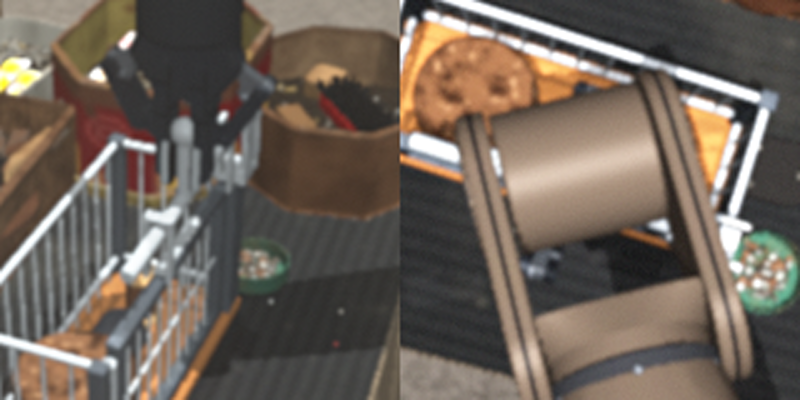

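The bolt is drawn about 46 mm with only friction felt. Now I swing the gate along the arc, turning the hand with it.

Run:
```python
from h import *
P=K+.0445*U-HG; 
for t in(.07,.14,.21,.285,.36,.43,.435):
    c,s=np.cos(-t),np.sin(-t)
    p=HG+[c*P[0]-s*P[1],s*P[0]+c*P[1],.2145]
    robot.move_straight(p,rot=[np.pi,0,A-t],max_speed=.05 if t<.1 else .07);st(t)
robot.dwell(.5);st('end')
pic('side','s5.png');pic('top','t5.png')
for c in('top','side'):
    for n in('gate_leaf','spool_black','spool_white','tack_tin','heel_a'):
        print(c,n,[(np.round(d['position']),round(d['confidence'],2)) for d in robot.outline_of(c,n)[:2]])
a=cv2.imread('pics/s5.png')[140:380,230:430];b=cv2.imread('pics/t5.png')[160:400,240:440]
cv2.imwrite('pics/s5c.png',cv2.resize(np.hstack([a,b]),None,fx=2,fy=2,interpolation=2))
# predicted free edge top
for t in(0,.38,.43,.48):
    c,s=np.cos(-t),np.sin(-t);P=-.236*U
    print(t,[np.round(proj(q,HG+[c*P[0]-s*P[1],s*P[0]+c*P[1],.16])) for q in('side','top')])
```

```text
0.07 10.24 [0.5375 0.252  0.2148] [ 1.6  0.5 -1. ] [ 0.04 -0.26  0.05] 0.016 58.4
0.14 10.53 [0.5283 0.2558 0.2146] [ 2.2 -0.  -1.8] [-0.08 -0.2   0.06] 0.0161 58.5
0.21 10.82 [0.5194 0.2603 0.2145] [ 2.6 -0.9 -2.9] [-0.09 -0.23  0.07] 0.016 58.5
0.285 11.12 [0.5102 0.2658 0.2145] [ 2.4 -0.9 -2.4] [-0.06 -0.22  0.06] 0.0162 58.5
0.36 11.43 [0.5014 0.2719 0.2145] [ 2.1 -0.6 -2.3] [-0.18 -0.26  0.12] 0.0159 58.6
0.43 11.72 [0.4937 0.2783 0.2145] [ 1.6 -0.9 -2.2] [-0.23 -0.24  0.06] 0.0159 58.6
0.435 11.97 [0.4931 0.2789 0.2145] [ 1.7 -2.4 -1.4] [-0.24 -0.27  0.13] 0.016 58.6
end 12.47 [0.4929 0.2791 0.2145] [ 1.7 -1.9 -2.4] [-0.26 -0.3   0.1 ] 0.0158 58.6
top gate_leaf [(array([258., 289.]), 0.76), (array([255., 285.]), 0.46)]
top spool_black [(array([186., 247.]), 0.76)]
top spool_white [(array([231., 331.]), 0.71), (array([223., 238.]), 0.53)]
top tack_tin [(array([288., 414.]), 0.67)]
top heel_a [(array([254., 420.]), 0.93), (array([254., 280.]), 0.56)]
side gate_leaf [(array([260., 363.]), 0.95), (array([265., 360.]), 0.6)]
side spool_black [(array([341., 256.]), 0.97)]
side spool_white [(array([359., 293.]), 0.97)]
side tack_tin [(array([244., 371.]), 0.64)]
side heel_a [(array([235., 336.]), 0.51), (array([262., 360.]), 0.33)]
0 [array([213., 358.]), array([272., 381.])]
0.38 [array([226., 396.]), array([315., 358.])]
0.43 [array([228., 401.]), array([319., 354.])]
0.48 [array([231., 405.]), array([324., 350.])]
```

View pics/s5c.png

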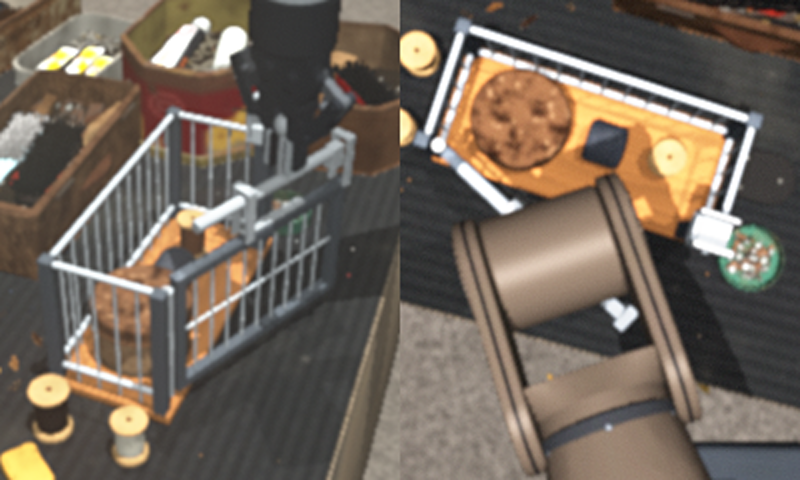

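The side view shows the gate open with its free edge at about row 230, col 398 (predicted 228, 401). The top view has the end loop at about row 317, col 352. Both fit about 0.43 rad, the knob is still held, and the bystanders haven't moved.

```bash
python3 -c "
from h import *
st('final');print(robot.job_done())"
```

```text
final 13.07 [0.4928 0.2791 0.2145] [ 0.8 -2.  -1.3] [-0.25 -0.33  0.03] 0.016 58.6
the job is handed in; nothing more can be done
None
```

The job is handed in at 13.1 s: the bolt is lifted over the lip and drawn back about 46 mm, the gate is held by the knob about 10 cm open, and the spools and tin look unmoved; the heel's detections were too noisy to be sure, but nothing went near it.

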